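# Reset the heat alarm with the reset pin

### The job

The kitchen heat alarm lies face up on the worktop after its battery change. Take the blue reset pin out of its stand and with its steel tip press the recessed orange reset button fully home for a moment, leaving the grey button beside it unpressed. Then stand the pin upright in its stand again, hanging by its collar as before, and let go.

Things in the scene. Friction and masses are not known exactly. Their poses are not given: they have to be found in the camera images.
- reset_pin: Round reset pin, upright, tip down in its stand; 120 mm long, about 60 g. Origin: centre of the flat lower end of its steel tip; +z runs up along the pin. From there up: steel shank 10 mm in diameter (0 to 55 mm), flat blue collar 48 mm in diameter (55 to 60 mm), plain round blue handle 22 mm in diameter (60 to 120 mm), to be gripped from above.
- pin_stand: Black round stand fixed to the worktop, 64 mm wide at the foot, 58 mm at the top, 70 mm high, open at the top with a straight upright hole 30 mm in diameter and 62 mm deep. Origin: centre of its underside, on the worktop; z up. The pin hangs in the hole with its collar resting on the rim, its tip 15 mm above the worktop.
- alarm: White heat alarm, rounded box 110 (x) by 150 (y) by 45 mm high, fixed. Origin: centre of its underside; z up. Its flat top has two round wells 30 mm in diameter: at x = 0, y = +35 mm the one with orange ring and orange reset button, at x = 0, y = -35 mm the one with grey ring and grey mode button. The unpressed buttons fill the wells, their tops 18 mm below the top (z = 27 mm). Vents on the +x side.
- reset_button (a joint): Travel of the orange reset button, m: 0 = out, 0.006 = fully home, straight down. A spring returns it; it starts to move at 1.2 N and is fully home at 4.8 N.
- mode_button (a joint): Travel of the grey mode button, m: 0 = out, 0.006 = fully home; same spring. It is not to be pressed.
Mind the look-alikes: they are no part of the job. Of the things like the pin_stand, leave any that is red; of the rest the smaller one is meant. Of the things that look like the reset_pin, the smaller one is meant.

How it is judged:
By the outcome, as a careful person would: the job done as asked, in the order asked, and still so for the second after the job is handed in, with the robot touching nothing.
It also fails if it takes over 51 s, if anything falls off the work surface, if the arm or the gripper's body presses on something with over 40 N, if the wrist force passes 120 N, or if a joint passes its speed limit or range.

### The arm

A 7-joint arm with a two-finger parallel gripper is mounted at the origin on a cart in front of the work surface, level with it; the furniture and walls round the work are solid. World frame = base frame: x ahead of the robot, y to its left, z up, the work surface at z = 0. Lengths are in m, angles in degrees, forces in N, time in s.
With the tool pointing down it reaches from about 0.425 to 0.875 m from the base axis. Payload 8.4 kg.
Tool frame: the origin (TCP) lies midway between the tips of the shut fingers; the grasp point (between the pads) lies 19 mm behind it; z points along the fingers, y is the line along which they close (so a half turn about z gives the same grasp; the last joint's range is limited). The gripper opens to 85 mm and grips with 20 to 120 N. Pads are 22 mm wide; open, the fingers measure 114 mm over their backs; the gripper's body (76 mm by 85 mm) begins 54 mm behind the grasp point. The pads swing forward as they close: fully open they stand 13 mm farther back than shut.
Start: joints at [63.701, 19.091, 2.286, 83.961, -0.768, 76.965, -3.352], TCP at [0.229, -0.608, 0.231] pointing down, gripper open.
Joint ranges: [-147.57, 147.57], [-21.85, 119.76], [-74.77, 79.35], [14.55, 137.4], [-85.83, 265.84], [4.83, 119.75], [-152.11, 152.11]. Speed limits (degrees/s): [127.2, 127.2, 159.86, 159.86, 180, 180, 180].

### API

Orientations are given as [roll, pitch, yaw] about the fixed x, y, z axes, in that order (R = Rz(yaw) Ry(pitch) Rx(roll)).
In Python, from plant import sensors, viewer, workorder gives the robot as it stands. The module is installed in compiled form; this text tells all that it offers.
- The arm moves only by the shell command python3 -m pendant 'ROWS' [FORCE]. ROWS is JSON, a list of rows, each a list of 3 entries, a list of its own where there are three numbers: the opening, from 0 (shut) to 1 (fully open), then the shift along the tool's x, y, z in m, then the turn about the tool's z in degrees. In form: [[gripper, [x, y, z], spin], ...]. A call has 1 to 5 rows; each row shifts and turns the commanded pose from where the row before left it, along the tool's axes as they then stand; what a row does not reach is not made up. A row lasts 1/12 s, in which the tool goes at most 41.7 mm and 7.16 degrees, less where a joint would pass 70% of its speed; a pose out of reach is approached as far as the arm can. A call is refused whole if a number of a shift passes 0.0417 or a number of a turn 7.16, either way. A call with a gripper value outside its range is refused whole. The fingers move at their own pace and stop on an object; FORCE is the grip in N (left out, the last holds). Time passes only in rows, so rows that do not move let the fingers close. It gives the time, the measured TCP pose, the force, the opening and the grip force at its end, in the units of the state.
- sensors.read_state(): the state, without advancing time (a new reading comes with each control period).
- viewer.capture(name): name is "side" or "top"; returns the picture (480x640x3 uint8, blue, green, red); there is no depth.
- viewer.camera_model(name): a dict with "camera_matrix" (3x3 intrinsics, pixels), "R" (3x3) and "t" (3): a world point X has camera coordinates R X + t. Camera axes: x right, y down, z forward; pixel columns grow to the right and rows downward; lengths in m; the calibration is good to about 2 mm. A picture is of the moment at which its call begins. camera_model takes no time and is no camera call.
- workorder.close_job(): hands the job in; it is judged then, once.
Trained networks look in the newest picture that a camera, given by its name, has taken for a name from the list of things; names that differ only in an ending like _2 or _b are one class to them, and where a whole thing is asked for, a point or a joint stands for the part that bears it (a point fixed in the world has none). Each returns a list of dicts, best first, with "confidence" (0 to 1); they miss things now and then, are a little off and sometimes report something else, mostly with a low value. They report only what shows in the picture. A call takes as long as a camera call. They do not tell look-alikes from the thing itself.
- viewer.trace(camera, label): "region" (480x640 bool, what is visible of it) and "rect" ([left, top, width, height] in pixels, round what is visible of it).
- viewer.tip_of(camera, label): "location" ([column, row] in pixels: a listed point, or the origin of a listed thing).
The state is a dict: "clock": time; "q": joint angles; "qd": joint speeds; "tau": joint torques, N m; "eef_pos": TCP position; "ee_rot": TCP orientation; "ft_force": force on the tool from outside, world axes, zero at the start; "moment": the same for the moment, N m; "width": finger opening in m; "gripper_force": force on a finger pad.
Only numpy, scipy, OpenCV 4.12 (cv2) and the standard library are available. Lean on these libraries where they do the work, as an engineer would, in place of code of your own. Each camera call takes 0.05 s, during which the arm holds its last target. There are 200 camera calls.

## Working session

There is one attempt and no reset: what is moved stays moved. The work goes in short steps, Python scripts to look and compute and a shell command to move; the robot and the scene stay as the last step left them, time stands still between calls to the robot, and variables do not carry over. Pictures are saved under pics/ and viewed, at most 10 in all, crops included, and the job is handed in when it is done.

```bash
mkdir -p pics
cat > h.py <<'E'
import numpy as np, cv2
from plant import sensors, viewer, workorder
def proj(cam,X):
    m=viewer.camera_model(cam);K=np.array(m["camera_matrix"]);p=K@(np.array(m["R"])@np.array(X,float)+np.array(m["t"]).ravel());return p[:2]/p[2]
def ray(cam,uv,z):
    m=viewer.camera_model(cam);K=np.array(m["camera_matrix"]);R=np.array(m["R"]);t=np.array(m["t"]).ravel()
    d=R.T@np.linalg.solve(K,[uv[0],uv[1],1]);c=-R.T@t
    return c+d*(z-c[2])/d[2]
E
python3 - <<'E'
from h import *
ims=[]
for c in("top","side"):
    im=viewer.capture(c);cv2.imwrite(f"pics/{c}0.png",im)
    m=viewer.camera_model(c);R=np.array(m["R"]);print(c,"cam pos",-R.T@np.array(m["t"]).ravel(),"fwd",R[2],m["camera_matrix"][0][0])
    for l in("reset_pin","pin_stand","alarm","reset_button","mode_button"):
        print(c,l,[(round(d["confidence"],2),d["rect"]) for d in viewer.trace(c,l)],[(round(d["confidence"],2),np.round(d["location"],1)) for d in viewer.tip_of(c,l)])
s=sensors.read_state();print({k:np.round(v,3) for k,v in s.items()})
E
```

```text
top cam pos [0.43545839 0.23694587 0.88919905] fwd [ 0.07740392 -0.03966565 -0.99621045] 516.2100565183706
top reset_pin [(0.64, [366.3, 214.3, 29.6, 24.7]), (0.6, [327.8, 149.2, 38.6, 41.7])] [(0.87, array([376.3, 234. ])), (0.72, array([339.7, 179. ]))]
top pin_stand [(0.97, [349.2, 277.0, 63.4, 58.8]), (0.64, [223.2, 220.6, 12.9, 14.7]), (0.6, [290.7, 292.4, 35.9, 39.3])] [(0.76, array([373.9, 233.3])), (0.7, array([372.3, 304.9])), (0.59, array([307.5, 309.1]))]
top alarm [(0.6, [200.1, 180.7, 101.4, 80.5])] [(0.8, array([251.9, 222.3]))]Traceback (most recent call last):
  File "<stdin>", line 7, in <module>
ValueError: it knows: alarm, pin_stand, reset_pin
```

View pics/top0.png

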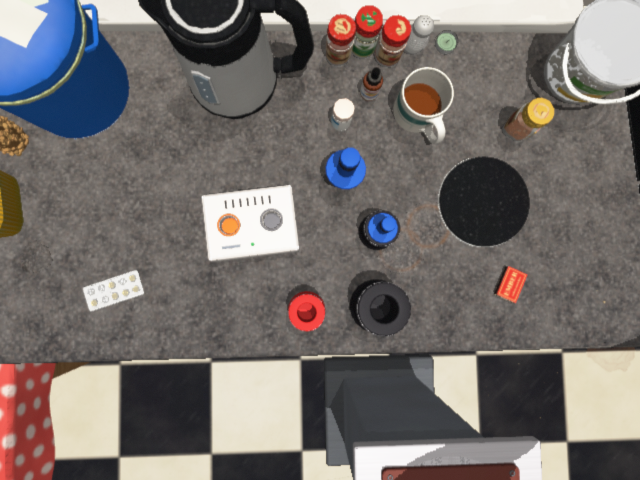

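The top view shows the pin in its small black stand at (381,229), a bigger blue look-alike at (346,167), a large black stand at (382,307) and a red one at (307,312). The alarm is at (251,222), with its orange button at (229,225) and its grey button at (271,219).

Run:
```python
from h import *
c="side";im=viewer.capture(c);cv2.imwrite(f"pics/side0.png",im)
m=viewer.camera_model(c);R=np.array(m["R"]);print(c,"cam pos",-R.T@np.array(m["t"]).ravel(),"fwd",R[2],m["camera_matrix"][0][0])
for l in("reset_pin","pin_stand","alarm"):
    print(c,l,[(round(d["confidence"],2),d["rect"]) for d in viewer.trace(c,l)],[(round(d["confidence"],2),np.round(d["location"],1)) for d in viewer.tip_of(c,l)])
s=sensors.read_state();print({k:np.round(v,3) for k,v in s.items()})
im=cv2.imread("pics/top0.png");hsv=cv2.cvtColor(im,cv2.COLOR_BGR2HSV)
def blob(mask,x0,y0,x1,y1):
    k=np.zeros_like(mask);k[y0:y1,x0:x1]=mask[y0:y1,x0:x1]
    ct=max(cv2.findContours(k,0,2)[0],key=cv2.contourArea);return cv2.minEnclosingCircle(ct),cv2.minAreaRect(ct)
blue=cv2.inRange(hsv,(100,150,60),(130,255,255));org=cv2.inRange(hsv,(5,120,120),(20,255,255));wh=cv2.inRange(hsv,(0,0,190),(180,40,255))
b=blob(blue,360,200,410,255);print("pin blue",b)
o=blob(org,205,205,250,245);print("orange",o)
w=blob(wh,190,170,310,270);print("alarm top",w)
print("alarm ctr",ray("top",w[1][0],.045),[ray("top",p,.045).round(4)[:2] for p in cv2.boxPoints(w[1])])
print("orange@.045",ray("top",o[0][0],.045))
for z in(.075,.135):print("pin at z",z,ray("top",b[0][0],z))
print("origin stand+pin tip",ray("top",(373.9,233.3),0),ray("top",(376.3,234),.015))
```

```text
side cam pos [0.10696198 0.84452483 0.49637937] fwd [ 0.46107858 -0.73021215 -0.50417929] 486.30636118434245
side reset_pin [(0.94, [338.6, 179.8, 26.5, 40.1]), (0.83, [273.6, 166.8, 35.7, 77.6])] [(0.67, array([291.9, 244. ]))]
side pin_stand [(0.93, [360.3, 258.2, 41.5, 55.6]), (0.85, [387.8, 210.9, 48.9, 71.2]), (0.65, [336.8, 217.5, 29.5, 35.8])] [(0.93, array([353.8, 248.9])), (0.93, array([376.7, 301.8])), (0.75, array([406.5, 264.5]))]
side alarm [(0.86, [223.1, 250.4, 102.7, 78.2])] [(0.88, array([277.6, 297.1]))]
{'clock': np.float64(0.75), 'q': array([63.702, 19.091,  2.286, 83.961, -0.769, 76.967, -3.351]), 'qd': array([ 0.075,  0.055, -0.073,  0.062,  0.008,  0.119, -0.037]), 'tau': array([-1.0000e-03, -6.5821e+01,  1.3630e+00, -4.0577e+01,  1.7000e-02,
        3.0000e-03,  0.0000e+00]), 'eef_pos': array([ 0.229, -0.608,  0.231]), 'ee_rot': array([-1.79996e+02, -1.00000e-03,  2.06120e+01]), 'ft_force': array([ 0.322, -0.465, -0.301]), 'moment': array([-0.034, -0.026, -0.017]), 'gripper_force': np.float64(0.0), 'width': np.float64(0.086)}
pin blue (((382.36151123046875, 227.42018127441406), 15.0741548538208), ((382.5, 227.5), (29.0, 29.0), 90.0))
orange (((228.09410095214844, 224.5701141357422), 11.204747200012207), ((228.0, 224.5), (21.0, 22.0), 90.0))
alarm top (((249.62344360351562, 222.13511657714844), 54.857032775878906), ((249.57330322265625, 222.35475158691406), (65.700927734375, 90.8802719116211), 83.0887680053711))
alarm ctr [0.52686558 0.32530097 0.045     ] [array([0.5729, 0.4048]), array([0.5889, 0.2571]), array([0.4809, 0.2459]), array([0.4659, 0.3923])]
orange@.045 [0.5238134 0.360237  0.045    ]
pin at z 0.075 [0.51198593 0.1118342  0.075     ]
pin at z 0.135 [0.50634646 0.12105394 0.135     ]
origin stand+pin tip [0.50903621 0.11537831 0.        ] [0.50652381 0.11334818 0.015     ]
```

View pics/side0.png

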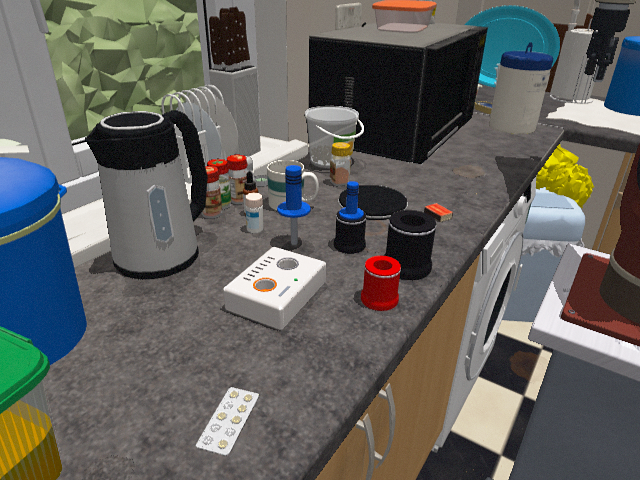

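```bash
python3 -c "
import cv2
im=cv2.imread('pics/top0.png')[140:270,190:420];cv2.imwrite('pics/crop0.png',cv2.resize(im,None,fx=3.4,fy=3.4,interpolation=2))"
```

```text
(no output)
```

View pics/crop0.png

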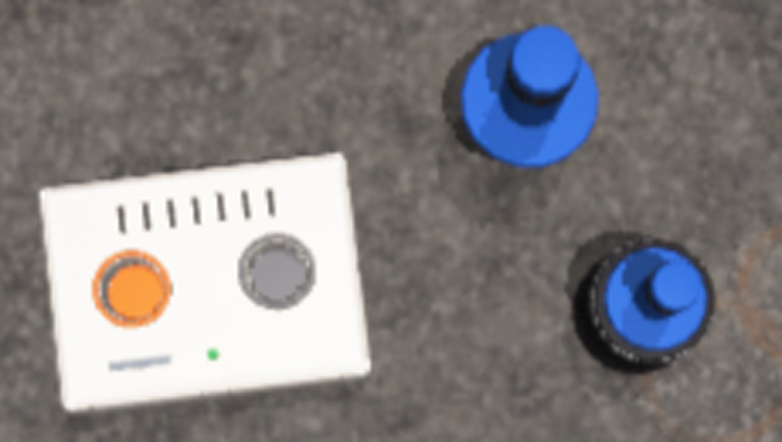

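The side view shows the same layout. The pin is in its stand at (350,225), the look-alike pin at (293,210), the big black stand at (410,245) and the red one at (381,283). The microwave is behind, with its near corner at about (418,163). The crop shows the orange button ring at (132,288) and the pin handle top at (677,287) in crop pixels. I'll turn the tool to yaw 0 and check clearances.

```bash
python3 -m pendant '[[0.8,[0,0,0],6.87],[0.8,[0,0,0],6.87],[0.8,[0,0,0],6.87]]' 60
python3 - <<'E'
from h import *
print("microwave",[ray("side",p,0).round(3) for p in((418,163),(310,130),(470,110))])
print("pin handle top",ray("top",(389.1,224.4),.135),"bigpin foot",ray("side",(293,246),0), "bigtop@.15",ray("top",(350,157),.15))
# stand: dark rim fit by comparing projected circles
im=cv2.imread("pics/top0.png");
def circ(x,y,z,r):return np.array([proj("top",(x+r*np.cos(a),y+r*np.sin(a),z)) for a in np.linspace(0,2*np.pi,40)])
im2=cv2.resize(im[190:270,340:425],None,fx=7,fy=7,interpolation=2)
P=ray("top",(389.1,224.4),.135)[:2]
for (x,y,z,r,c) in((.512,.112,.075,.024,(0,255,0)),(P[0],P[1],.135,.011,(0,255,255)),(.509,.115,.07,.029,(0,0,255)),(.509,.115,0,.032,(255,0,255))):
    cv2.polylines(im2,[((circ(x,y,z,r)-[340,190])*7+3).astype(int)],True,c,1)
cv2.imwrite("pics/fit0.png",im2)
E
```

```text
clock: 1.0
eef_pos: [0.2288, -0.6084, 0.2313]
ee_rot: [-180.0, -0.0, -0.3]
ft_force: [0.5, 0.7, -0.3]
width: 0.0681
gripper_force: 0.0
microwave [array([ 0.582, -0.392,  0.   ]), array([ 0.996, -0.457,  0.   ]), array([ 0.647, -1.034,  0.   ])]
pin handle top [0.51065284 0.11092318 0.135     ] bigpin foot [ 6.00620875e-01  1.78885612e-01 -5.55111512e-17] bigtop@.15 [0.60883529 0.16771335 0.15      ]
```

View pics/fit0.png

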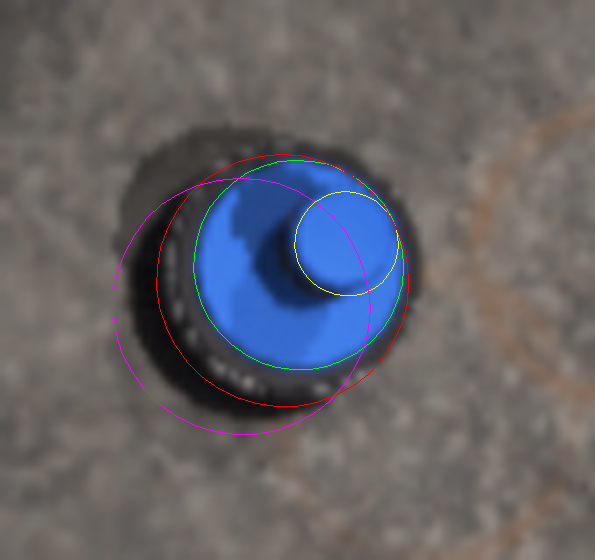

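The fit puts the stand and pin together at about (0.511, 0.112), with the handle upright. Nothing blocks the path, so I'm moving over.

```bash
python3 -m pendant '[[0.8,[0.018,-0.036,0],0],[0.8,[0.018,-0.036,0],0],[0.8,[0.018,-0.036,0],0],[0.8,[0.018,-0.036,0],0],[0.8,[0.018,-0.036,0],0]]' | grep -E "clock|pos|rot"; python3 -m pendant '[[0.8,[0.018,-0.036,0],0],[0.8,[0.018,-0.036,0],0],[0.8,[0.018,-0.036,0],0],[0.8,[0.018,-0.036,0],0],[0.8,[0.018,-0.036,0],0]]' | grep -E "clock|pos|rot"
python3 -m pendant '[[0.8,[0.0102,-0.036,0],0],[0.8,[0.0102,-0.036,0],0],[0.8,[0.0102,-0.036,0],0],[0.8,[0.0102,-0.036,0],0],[0.8,[0.0102,-0.036,0],0]]' | grep -E "clock|pos|rot"
```

```text
clock: 1.42
eef_pos: [0.3193, -0.4266, 0.2315]
ee_rot: [180.0, -0.0, -0.0]
clock: 1.83
eef_pos: [0.4093, -0.2466, 0.2317]
ee_rot: [180.0, -0.0, -0.0]
clock: 2.25
eef_pos: [0.46, -0.0665, 0.2317]
ee_rot: [180.0, -0.0, -0.0]
```

```bash
python3 -m pendant '[[0.8,[0.0102,-0.036,0],0],[0.8,[0.0102,-0.036,0],0],[0.8,[0.0102,-0.036,0],0],[0.8,[0.0102,-0.036,0],0],[0.8,[0.0102,-0.0345,0],0]]' | grep -E "clock|pos|rot"; python3 -m pendant '[[0.8,[0,0,0.01],0],[0.8,[0,0,0.01],0],[0.8,[0,0,0],0]]'
python3 - <<'E'
from h import *
for c in("top","side"):cv2.imwrite(f"pics/{c}1.png",viewer.capture(c))
a=cv2.imread("pics/side1.png")[60:300,220:480];b=cv2.imread("pics/top1.png")[130:290,310:460]
a=cv2.resize(a,(433,400));b=cv2.resize(b,(360,400));cv2.imwrite("pics/c1.png",np.hstack([a,b])[:, :800])
E
```

```text
clock: 2.67
eef_pos: [0.511, 0.1122, 0.2317]
ee_rot: [-180.0, -0.1, 0.0]
clock: 2.92
eef_pos: [0.5097, 0.1094, 0.2091]
ee_rot: [180.0, 0.2, 0.0]
ft_force: [0.1, -1.0, 0.5]
width: 0.0682
gripper_force: 0.0
```

View pics/c1.png

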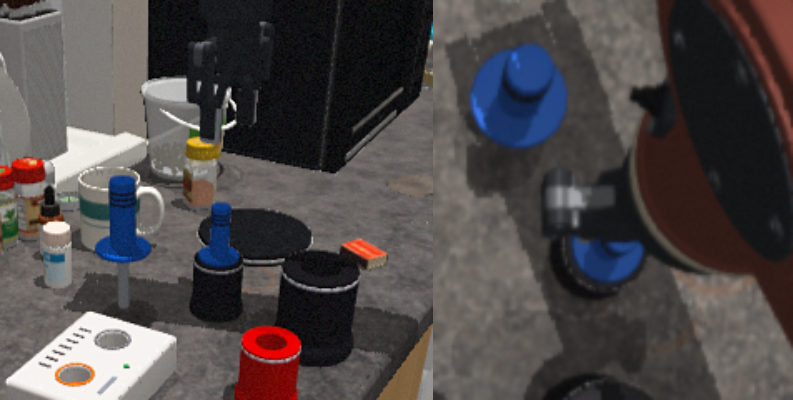

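The gripper is open directly above the pin (handle at (220,215) in the side crop), clear of the look-alike. Descending and gripping.

```bash
python3 -m pendant '[[0.8,[0,0,0.025],0],[0.8,[0,0,0.025],0],[0.8,[0,0,0.02],0],[0.8,[0,0,0.01],0],[0.8,[0,0,0],0]]'; python3 -m pendant '[[0.8,[0,0,0.02],0],[0.8,[0,0,0.015],0],[0.8,[0,0,0.007],0],[0.8,[0,0,0],0],[0.8,[0,0,0],0]]'
```

```text
clock: 3.43
eef_pos: [0.5098, 0.1087, 0.1298]
ee_rot: [180.0, 0.2, -0.1]
ft_force: [0.2, 0.1, -0.2]
width: 0.0685
gripper_force: 0.0
clock: 3.85
eef_pos: [0.5114, 0.11, 0.0904]
ee_rot: [-180.0, -0.0, -0.0]
ft_force: [-0.1, 0.8, -0.1]
width: 0.0684
gripper_force: 0.0
```

```bash
python3 -m pendant '[[0.1,[0,0,0],0],[0.1,[0,0,0],0],[0.1,[0,0,0],0],[0.1,[0,0,0],0],[0.1,[0,0,0],0]]' 60; python3 -m pendant '[[0,[0,0,0],0],[0,[0,0,0],0],[0,[0,0,0],0]]' 60
```

```text
clock: 4.27
eef_pos: [0.5113, 0.1103, 0.0901]
ee_rot: [-180.0, -0.1, 0.0]
ft_force: [-1.4, -0.2, 6.6]
width: 0.0207
gripper_force: 58.4
clock: 4.52
eef_pos: [0.5113, 0.1102, 0.0901]
ee_rot: [180.0, -0.1, 0.0]
ft_force: [-0.9, -0.9, 6.4]
width: 0.0211
gripper_force: 58.4
```

Gripped at 21 mm, which matches the handle. Lifting, then checking the pin in the hand.

```bash
python3 -m pendant '[[0,[0,0,-0.01],0],[0,[0,0,-0.025],0],[0,[0,0,-0.03],0],[0,[0,0,-0.025],0],[0,[0,0,-0.01],0]]';python3 -m pendant '[[0,[0,0,0],0],[0,[0,0,0],0]]'
python3 - <<'E'
from h import *
s=sensors.read_state();p=s["eef_pos"];print(p.round(4) if hasattr(p,'round') else p)
for c in("side","top"):
    cv2.imwrite(f"pics/{c}2.png",viewer.capture(c))
    print(c,[(round(d["confidence"],2),d["rect"]) for d in viewer.trace(c,"reset_pin")],[(round(d["confidence"],2),np.round(d["location"],1)) for d in viewer.tip_of(c,"reset_pin")])
    print("expected tip",proj(c,(p[0],p[1],p[2]-.075)), "collar",proj(c,(p[0],p[1],p[2]-.0175)))
a=cv2.imread("pics/side2.png")[60:270,240:460];cv2.imwrite("pics/c2.png",cv2.resize(a,None,fx=2.8,fy=2.8,interpolation=2))
E
```

```text
clock: 4.93
eef_pos: [0.5121, 0.1108, 0.1934]
ee_rot: [-180.0, -0.3, 0.0]
ft_force: [-0.5, -0.1, 0.4]
width: 0.0206
gripper_force: 58.7
clock: 5.1
eef_pos: [0.5107, 0.11, 0.1891]
ee_rot: [180.0, -0.0, -0.0]
ft_force: [-0.6, -0.3, -1.6]
width: 0.0206
gripper_force: 58.7
[0.5107 0.11   0.1891]
side [(0.92, [339.8, 127.0, 27.3, 67.4]), (0.9, [272.2, 164.9, 37.0, 81.6])] [(0.89, array([351.5, 193.2])), (0.57, array([293. , 242.2]))]
expected tip [352.69143515 192.77795882] collar [354.32878037 163.97061637]
top [(0.68, [326.3, 148.7, 39.5, 41.3]), (0.54, [377.6, 228.6, 21.2, 3.5])] [(0.82, array([341.8, 177.9])), (0.63, array([390.5, 227.7]))]
expected tip [387.45694731 225.76801003] collar [393.99630582 221.704199  ]
```

View pics/c2.png

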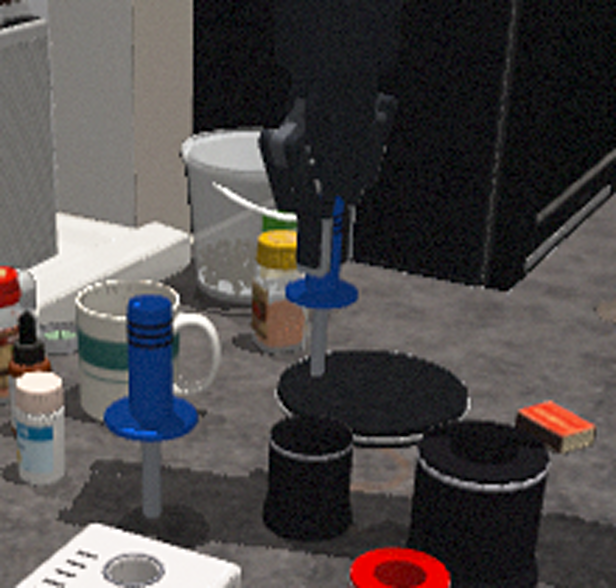

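Held upright, with tip and collar within about 1 px of expected: tip at (353.6,194), collar at (355,165). Moving over the orange button.

```bash
python3 -m pendant '[[0,[0.0015,-0.02,0],0],[0,[0.0015,-0.035,0],0],[0,[0.0015,-0.035,0],0],[0,[0.0015,-0.035,0],0],[0,[0.0015,-0.035,0],0]]' | grep -E "clock|pos"; python3 -m pendant '[[0,[0.0015,-0.035,0],0],[0,[0.0015,-0.03,0],0],[0,[0.0015,-0.02,0],0],[0,[0,-0.005,0],0],[0,[0,0,0],0]]'; python3 -m pendant '[[0,[0,0,0.02],0],[0,[0,0,0.02],0],[0,[0,0,0.01],0],[0,[0,0,0],0],[0,[0,0,0],0]]'
python3 - <<'E'
from h import *
s=sensors.read_state();p=s["eef_pos"]
for c in("side","top"):
    im=viewer.capture(c);cv2.imwrite(f"pics/{c}3.png",im)
    print(c,[(round(d["confidence"],2),np.round(d["location"],1)) for d in viewer.tip_of(c,"reset_pin")])
    print("expected tip",proj(c,(p[0],p[1],p[2]-.075)), "well ctr",proj(c,(.5235,.360,.045)))
    hsv=cv2.cvtColor(im,cv2.COLOR_BGR2HSV);o=cv2.inRange(hsv,(5,120,120),(20,255,255))
    if c=="side":
        k=np.zeros_like(o);k[265:305,240:290]=o[265:305,240:290];ct=cv2.findNonZero(k);r=cv2.boundingRect(ct);print(r,"ring ctr",ray(c,(r[0]+r[2]/2,r[1]+r[3]/2),.045))
# stand hole, from the top
im=cv2.imread("pics/top3.png")
def circ(x,y,z,r):return np.array([proj("top",(x+r*np.cos(a),y+r*np.sin(a),z)) for a in np.linspace(0,2*np.pi,40)])
b=cv2.resize(im[190:270,340:425],None,fx=5,fy=5,interpolation=2)
for r,c in((.029,(0,0,255)),(.015,(0,255,0))):cv2.polylines(b,[((circ(.511,.1115,.07,r)-[340,190])*5+2).astype(int)],True,c,1)
b=cv2.convertScaleAbs(b,alpha=1.6)
a=cv2.resize(cv2.imread("pics/side3.png")[200:330,200:320],None,fx=3,fy=3,interpolation=2)
h=400;o=np.zeros((h,790,3),np.uint8);o[:a.shape[0],:360]=a;o[:,365:][:b.shape[0],:b.shape[1]]=b[:400,:425];cv2.imwrite("pics/c3.png",o)
E
```

```text
clock: 5.82
eef_pos: [0.5181, 0.2715, 0.1888]
clock: 6.23
eef_pos: [0.5217, 0.362, 0.1884]
ee_rot: [-180.0, 0.1, 0.2]
ft_force: [0.0, -0.1, -0.8]
width: 0.0212
gripper_force: 58.8
clock: 6.65
eef_pos: [0.523, 0.359, 0.1393]
ee_rot: [180.0, 0.0, -0.1]
ft_force: [1.0, -0.6, -0.6]
width: 0.0207
gripper_force: 58.8
side [(0.95, array([263.2, 271.7])), (0.88, array([293.9, 241.9]))]
expected tip [264.65847627 273.66124115] well ctr [264.49191292 283.92522447]
(253, 277, 24, 15) ring ctr [0.52184785 0.36076271 0.045     ]
top [(0.83, array([342. , 177.2]))]
expected tip [227.11866156 223.81306255] well ctr [228.24139367 224.7586281 ]
```

View pics/c3.png

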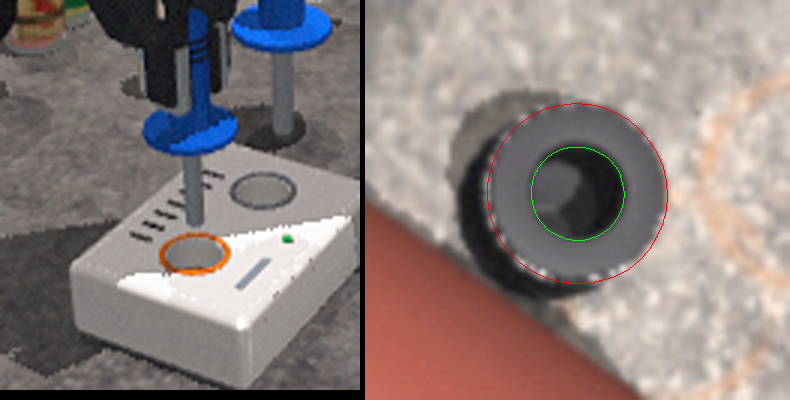

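The tip hangs directly over the orange ring (ring centre (195,254) in the crop, tip (195,225) still about 20 mm above). The stand fit at (0.511, 0.1115) is spot on, with the green circle on the hole. Pressing now.

```bash
python3 -m pendant '[[0,[0,0,0.015],0],[0,[0,0,0.015],0],[0,[0,0,0.006],0],[0,[0,0,0],0],[0,[0,0,0],0]]'; python3 -m pendant '[[0,[0,0,0.003],0],[0,[0,0,0.003],0],[0,[0,0,0],0],[0,[0,0,0],0]]'
```

```text
clock: 7.27
eef_pos: [0.5229, 0.3603, 0.1039]
ee_rot: [-180.0, -0.0, 0.0]
ft_force: [-0.2, 0.5, -0.8]
width: 0.0209
gripper_force: 58.8
clock: 7.6
eef_pos: [0.5233, 0.3608, 0.0981]
ee_rot: [-179.9, -0.1, 0.0]
ft_force: [-0.5, 0.6, 2.1]
width: 0.0207
gripper_force: 58.8
```

```bash
python3 -m pendant '[[0,[0,0,0.002],0],[0,[0,0,0],0],[0,[0,0,0],0]]'; python3 -m pendant '[[0,[0,0,0.001],0],[0,[0,0,0],0],[0,[0,0,0],0]]'
```

```text
clock: 7.85
eef_pos: [0.5233, 0.3607, 0.0962]
ee_rot: [-179.9, -0.1, 0.0]
ft_force: [1.2, 0.3, 5.2]
width: 0.0206
gripper_force: 59.4
clock: 8.1
eef_pos: [0.5236, 0.3609, 0.0961]
ee_rot: [-179.9, -0.1, 0.0]
ft_force: [-1.0, -0.6, 13.4]
width: 0.0208
gripper_force: 60.1
```

Fully home: force rose to 13 N (the button needs 4.8 N) and the tip stopped moving. Holding briefly, then lifting and going back.

```bash
python3 -m pendant '[[0,[0,0,0],0],[0,[0,0,0],0],[0,[0,0,-0.006],0],[0,[0,0,-0.012],0],[0,[0,0,-0.025],0]]' | grep -E "clock|pos|force"; python3 -m pendant '[[0,[0,0,-0.03],0],[0,[0,0,-0.015],0],[0,[0,0,-0.006],0],[0,[0,0,0],0]]'| grep -E "clock|pos|width"
python3 -m pendant '[[0,[-0.0015,0.02,0],0],[0,[-0.0015,0.035,0],0],[0,[-0.0015,0.035,0],0],[0,[-0.0015,0.035,0],0],[0,[-0.0015,0.035,0],0]]' | grep -E "clock|pos"; python3 -m pendant '[[0,[-0.0015,0.035,0],0],[0,[-0.0015,0.03,0],0],[0,[-0.0015,0.02,0],0],[0,[0,0.004,0],0],[0,[0,0,0],0]]'|grep -E "clock|pos"; python3 -m pendant '[[0,[0,0,0],0],[0,[0,0,0],0],[0,[0,0,0],0]]'
python3 - <<'E'
from h import *
s=sensors.read_state();p=s["eef_pos"]
im=viewer.capture("side");cv2.imwrite("pics/side4.png",im)
print([(round(d["confidence"],2),np.round(d["location"],1)) for d in viewer.tip_of("side","reset_pin")])
print("expected tip",proj("side",(p[0],p[1],p[2]-.075)),"rim ctr",proj("side",(.511,.1115,.07)),"tip over stand",proj("side",(.511,.1115,p[2]-.075)))
cv2.imwrite("pics/c4.png",cv2.resize(im[100:270,290:420],None,fx=3.5,fy=3.5,interpolation=2))
E
```

```text
clock: 8.52
eef_pos: [0.5212, 0.3585, 0.1352]
ft_force: [1.2, -0.6, -1.3]
gripper_force: 58.6
clock: 8.85
eef_pos: [0.5231, 0.3604, 0.1899]
width: 0.0204
clock: 9.27
eef_pos: [0.514, 0.1979, 0.1864]
clock: 9.68
eef_pos: [0.5101, 0.1089, 0.187]
clock: 9.93
eef_pos: [0.5105, 0.1127, 0.188]
ee_rot: [-180.0, 0.0, 0.1]
ft_force: [0.4, -0.3, -1.5]
width: 0.0207
gripper_force: 58.8
[(0.97, array([292.6, 244. ])), (0.64, array([350.5, 193.4]))]
expected tip [352.04420284 193.82224686] rim ctr [350.97513449 213.90352696] tip over stand [352.12040166 193.53886294]
```

View pics/c4.png

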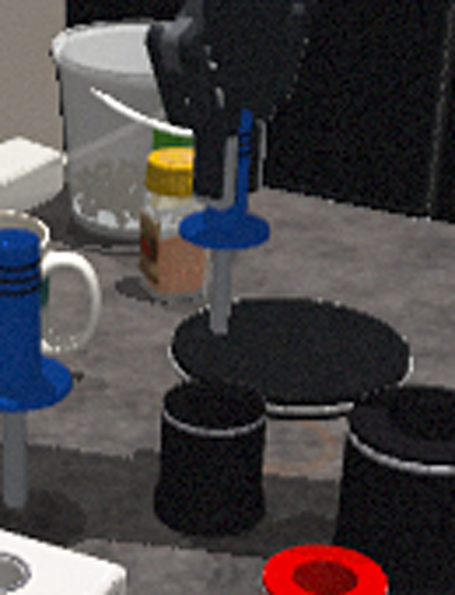

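The pin is still upright and unslipped (tip about (352,194)), above the small stand's rim centre at (351,214). Lowering it in.

```bash
python3 -m pendant '[[0,[0,0,0.015],0],[0,[0,0,0.02],0],[0,[0,0,0.01],0],[0,[0,0,0],0],[0,[0,0,0.01],0]]'; python3 -m pendant '[[0,[0,0,0.015],0],[0,[0,0,0.015],0],[0,[0,0,0.007],0],[0,[0,0,0],0],[0,[0,0,0],0]]'; python3 -m pendant '[[0,[0,0,0.003],0],[0,[0,0,0],0],[0,[0,0,0],0]]'
```

```text
clock: 10.45
eef_pos: [0.5116, 0.1119, 0.1345]
ee_rot: [-180.0, -0.1, 0.0]
ft_force: [0.2, 0.5, -0.6]
width: 0.0204
gripper_force: 58.8
clock: 10.87
eef_pos: [0.511, 0.1114, 0.0967]
ee_rot: [-180.0, -0.0, 0.0]
ft_force: [0.3, 0.5, -1.0]
width: 0.0204
gripper_force: 58.8
clock: 11.12
eef_pos: [0.5111, 0.1112, 0.0938]
ee_rot: [-180.0, -0.0, -0.0]
ft_force: [-0.4, 0.9, -0.8]
width: 0.0207
gripper_force: 58.8
```

```bash
python3 -m pendant '[[0,[0,0,0.002],0],[0,[0,0,0],0],[0,[0,0,0],0]]'|grep -E "pos|ft"; python3 -m pendant '[[0,[0,0,0.001],0],[0,[0,0,0],0],[0,[0,0,0],0]]'|grep -E "pos|ft"
```

```text
eef_pos: [0.5108, 0.1111, 0.0914]
ft_force: [0.7, -0.2, -0.3]
eef_pos: [0.5107, 0.1111, 0.0903]
ft_force: [-0.4, -0.1, -0.7]
```

```bash
python3 -m pendant '[[0,[0,0,0.001],0],[0,[0,0,0],0],[0,[0,0,0],0]]'|grep -E "pos|ft"
```

```text
eef_pos: [0.5109, 0.1112, 0.0901]
ft_force: [-3.7, -1.4, 9.1]
```

Collar seated, with 9 N on the rim. Releasing and backing off.

```bash
python3 -m pendant '[[0.4,[0,0,0],0],[0.6,[0,0,0],0],[0.8,[0,0,0],0],[0.8,[0,0,0],0],[0.8,[0,0,0],0]]'; python3 -m pendant '[[0.8,[0,0,-0.01],0],[0.8,[0,0,-0.025],0],[0.8,[0,0,-0.035],0],[0.8,[0,0,-0.04],0],[0.8,[0,0,-0.04],0]]'|grep -E "clock|pos"; python3 -m pendant '[[0.8,[-0.02,0.036,0],0],[0.8,[-0.02,0.036,0],0],[0.8,[-0.01,0.036,0],0],[0.8,[0,0.036,0],0],[0.8,[0,0.03,0],0]]'|grep -E "clock|pos"; python3 -m pendant '[[0.8,[0,0,0],0],[0.8,[0,0,0],0],[0.8,[0,0,0],0],[0.8,[0,0,0],0]]'
python3 - <<'E'
from h import *
a=viewer.capture("side")[140:340,210:450];b=viewer.capture("top")[140:270,190:420]
a=cv2.resize(a,(440,367));b=cv2.resize(b,(355,200));o=np.zeros((367,795,3),np.uint8);o[:,:440]=a;o[:200,440:]=b;cv2.imwrite("pics/c5.png",o)
E
```

```text
clock: 12.28
eef_pos: [0.5108, 0.1112, 0.0892]
ee_rot: [-180.0, 0.0, 0.0]
ft_force: [-0.3, 0.2, 0.4]
width: 0.0681
gripper_force: 0.0
clock: 12.7
eef_pos: [0.5101, 0.1113, 0.2415]
clock: 13.12
eef_pos: [0.46, -0.0653, 0.2406]
clock: 13.45
eef_pos: [0.461, -0.0614, 0.2397]
ee_rot: [-180.0, -0.0, 0.1]
ft_force: [-0.5, -0.1, 0.7]
width: 0.0683
gripper_force: 0.0
```

View pics/c5.png

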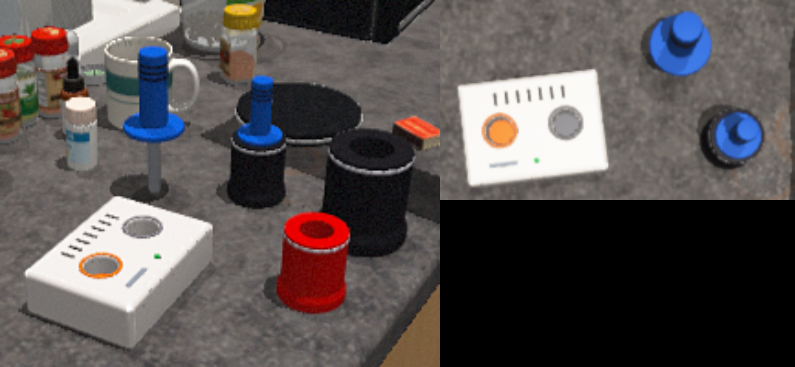

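The pin stands upright in its small stand again, with its collar on the rim ((260,135) side, (737,137) top). Nothing else has moved and the gripper is clear.

```bash
python3 -c "
from plant import workorder
print(workorder.close_job())"
```

```text
the job is handed in; nothing more can be done
None
```

The orange reset button was pressed fully home (13 N at the stop) without going near the grey one, the pin is back upright in its stand, hanging by its collar and released, and the job was handed in at about 13.6 s.

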